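# Refit the keyhole cover of a saw's switch box and latch it

### The job

Close up the switch box: hang the loose aluminium cover's two keyholes over the two screw heads on the box's sloping front, slide it down the slope until it is fully home under the heads, then swing the red-winged latch all the way down until it points straight at the cover's top edge, so that the cover cannot ride up and off. Leave the screw carton and the wax tin where they stand.

Things in the scene. Friction and masses are not known exactly. Their poses are not given: they have to be found in the camera images.
- cover_handle (a point): Loose aluminium cover plate 150 x 114 x 4 mm, 0.3 kg, lying handle up. Point: centre of the black bow handle's bar (76 mm along y, 14 wide in x, 14 high), over the plate's middle, 38 mm above its underside; 27 mm free below the bar; legs at its ends, 54 mm apart inside. z out of the handle side, x to the edge that goes uppermost on the box (edges x +-57, y +-75 mm).
- keyhole_left (a point): Centre of the left keyhole's round entry, 24 mm in diameter, at the plate's underside: x +8, y +54 mm from the handle centre (same axes). Its slot, 11 mm wide, runs from there towards +x and ends 27 mm from this point. The right keyhole is its mirror image at y -54. The plate's small yellow triangle is near the lower (-x) edge.
- panel: Sloping front of the fixed grey switch box, 200 up the slope x 196 mm, 27 degrees to the bench, rising away from the robot; its window shows a contactor. Origin: middle of the face, on its surface, 85 mm above the bench. x up the slope, y left, z straight out. The cover goes on flat with its middle at x 0, y 0 (handle centre z 38 mm), then slides down to x -23 mm, where the slot ends meet the screws.
- screw_left (a point): Foot of the left screw on the sloping face, at x +8, y +54 mm of the panel (same axes); the right one is at y -54 mm. Shank 8 mm in diameter, steel head 16 mm in diameter; the head's underside is 7.5 mm and its top 13 mm above the face. The cover is not held by a spring: friction may keep it from sliding by itself, so it is to be slid by hand.
- latch (a joint): Turn latch at the top of the face. 0: points to the panel's +y (left); grows as the free end swings down the slope; 1.57 (stop): points straight down at the cover. Starts at -0.45 to 0, stays where left (friction 0.06 N m, about 2 N on the wing). The steel arm is 16 mm wide, reaches 37 mm from the pivot, 1 to 9 mm above the face. With the cover home it clears it by 4 mm, else it strikes it.
- latch_pivot (a point): Pivot of the latch on the face: x +75, y 0 mm of the panel, axis along the panel's z (this frame has the panel's axes). To its right on the face, at y -52 and -80 mm, are a low black plug and a green lamp, up to 14 mm high.
- latch_grip (a point): Middle of the latch's upright red wing, 20 mm from the pivot and 20 mm above the face; moves with the latch. The wing is a rib along the arm, 34 mm long from the pivot outward, 9 mm thick, standing 9 to 30 mm above the face; push it sideways or pinch it. y points from the pivot along the arm, z out of the face.
- screw_box: Bystander: brown carton of screws, 55 x 85 x 40 mm; origin at the centre of its underside.
- wax_tin: Bystander: flat round tin, 71 mm across, 25 mm high; origin at the centre of its underside.

How it is judged:
By the outcome, as a careful person would: the job done as asked, in the order asked, and still so for the second after the job is handed in, with the robot touching nothing.
It also fails if it takes over 51 s, if anything falls off the work surface, if the arm or the gripper's body presses on something with over 40 N, if the wrist force passes 120 N, or if a joint passes its speed limit or range.

### The arm

A 6-joint arm with a two-finger parallel gripper is mounted at the origin on the work surface; the furniture and walls round the work are solid. World frame = base frame: x ahead of the robot, y to its left, z up, the work surface at z = 0. Lengths are in mm, angles in rad, forces in N, time in s.
With the tool pointing down it reaches from about 400 to 925 mm from the base axis. Payload 12.5 kg.
Tool frame: the origin (TCP) lies at the centre of the arm's flange, where the gripper is bolted on; the fingertips stand 190 mm ahead of it and the grasp point (between the pads) lies 171 mm ahead of it; z points along the fingers, y is the line along which they close (so a half turn about z gives the same grasp; the last joint's range is limited). The gripper opens to 95 mm and grips with 3 to 60 N. Pads are 20 mm wide; open, the fingers measure 119 mm over their backs; the gripper's body (75 mm by 180 mm) begins 59 mm behind the grasp point.
Start: joints at [1.041, 0.491, 1.559, -0, 1.092, -0.106], TCP at [256.994, 569.718, 404.761] pointing down, gripper open.
Joint ranges: [-3.1, 3.1], [-0.84, 2.19], [0.05, 2.79], [-1.13, 4.28], [0.06, 2.93], [-2.69, 2.69]. Speed limits (rad/s): [2.22, 2.22, 2.79, 3.14, 3.14, 3.14].

### API

Orientations are given as [roll, pitch, yaw] about the fixed x, y, z axes, in that order (R = Rz(yaw) Ry(pitch) Rx(roll)).
In Python, from cell import env, read_camera, search_frame, cut_out gives the robot as it stands. The module is installed in compiled form; this text tells all that it offers.
- The arm moves only by the tool move_arm, never from a script. Its argument "commands" is a list of rows, each a list of 3 entries, a list of its own where there are three numbers: the shift along the world's x, y, z normalised to -1 to 1, where 1 is 0.03 m, then the turn about the world's z normalised to -1 to 1, where 1 is 0.08 rad, then the opening, from -1 (shut) to 1 (fully open), so that 0 is half open. A call has 1 to 20 rows; each row shifts and turns the commanded pose from where the row before left it; what a row does not reach is not made up. A row lasts 1/12 s, in which the tool goes at most 41.7 mm and 7.16 degrees, less where a joint would pass 70% of its speed; a pose out of reach is approached as far as the arm can. A call with a number of a shift or a turn outside -1 to 1 is refused whole. A call with a gripper value outside its range is refused whole. The fingers move at their own pace and stop on an object; the grip force is fixed at half the most. Time passes only in rows, so rows that do not move let the fingers close. It gives the time, the measured TCP pose, the force, the opening and the grip force at its end, in the units of the state.
- env.state(): the state, without advancing time (a new reading comes with each control period).
- read_camera(name): name is "scene" or "top"; returns a dict with "image" (400x640x3 uint8, red, green, blue), "fx", "fy", "cx", "cy" (pixels), "rvec" (rotation vector, rad) and "tvec" (3), from world to camera coordinates, as OpenCV has them. Camera axes: x right, y down, z forward; pixel columns grow to the right and rows downward; lengths in mm; the calibration is good to about 2 mm. A picture is of the moment at which its call begins. There is no depth.
- env.job_done(): hands the job in; it is judged then, once.
Trained networks look in a picture, given as the dict that the camera call returned (one of the last four; its "shot" number tells which), for a name from the list of things; names that differ only in an ending like _2 or _b are one class to them, and where a whole thing is asked for, a point or a joint stands for the part that bears it (a point fixed in the world has none). Each returns a list of dicts, best first, with "confidence" (0 to 1); they miss things now and then, are a little off and sometimes report something else, mostly with a low value. They report only what shows in the picture. A call takes as long as a camera call.
- search_frame(thing, picture): "at" ([column, row] in pixels, amid what is visible of it).
- cut_out(thing, picture): "region" (400x640 bool, what is visible of it) and "at" ([column, row] in pixels, amid what is visible of it).
The state is a dict: "t": time; "joints": joint angles; "qvel": joint speeds; "tau": joint torques, N m; "eef_pos": TCP position; "tcp_rot": TCP orientation; "ft_force": force on the tool from outside, world axes, zero at the start; "moment": the same for the moment, N m; "opening": opening from 0.0 (shut) to 1.0 (fully open); "grip_force": force on a finger pad.
Only numpy, scipy, OpenCV 4.12 (cv2) and the standard library are available. Lean on these libraries where they do the work, as an engineer would, in place of code of your own. Each camera call takes 0.05 s, during which the arm holds its last target. There are 200 camera calls.

## Working session

There is one attempt and no reset: what is moved stays moved. The work goes in short steps, Python scripts to look and compute and a tool call to move; the robot and the scene stay as the last step left them, time stands still between calls to the robot, and variables do not carry over. Pictures are saved under pics/ and viewed, at most 10 in all, crops included, and the job is handed in when it is done.

Besides the shell and the picture viewer there is one more tool, called by a JSON object that holds its "name" and its "arguments". move_arm: Moves the arm, as the interface text tells. Its arguments: {"type":"object","properties":{"commands":{"type":"array","items":{"type":"array"}}},"required":["commands"]}

```bash
mkdir -p pics
cat > h.py <<'E'
from cell import env, read_camera, search_frame, cut_out
import numpy as np, cv2
def P(c): 
    R=cv2.Rodrigues(np.array(c["rvec"],float))[0]; K=np.array([[c["fx"],0,c["cx"]],[0,c["fy"],c["cy"]],[0,0,1.]])
    return K,R,np.array(c["tvec"],float).reshape(3)
def proj(c,X):
    K,R,t=P(c); q=(np.atleast_2d(X)@R.T+t)@K.T; return q[:,:2]/q[:,2:]
def ray(c,uv):
    K,R,t=P(c); o=-R.T@t; d=R.T@np.linalg.inv(K)@np.array([uv[0],uv[1],1.]); return o,d/np.linalg.norm(d)
def atz(c,uv,z):
    o,d=ray(c,uv); return o+d*(z-o[2])/d[2]
def tri(c1,u1,c2,u2):
    o1,d1=ray(c1,u1);o2,d2=ray(c2,u2)
    s=np.linalg.lstsq(np.c_[d1,-d2],o2-o1,rcond=None)[0]
    a=o1+s[0]*d1;b=o2+s[1]*d2; return (a+b)/2,np.linalg.norm(a-b)
E
python3 - <<'E'
from h import *
s=env.state(); print(s)
cs={n:read_camera(n) for n in("scene","top")}
for n,c in cs.items():
    cv2.imwrite(f"pics/{n}0.png",c["image"][:,:,::-1]); K,R,t=P(c); print(n,c["fx"],(-R.T@t).round(),R.round(2).tolist())
for th in ["cover_handle","keyhole_left","panel","screw_left","latch","latch_pivot","latch_grip","screw_box","wax_tin"]:
    for n,c in cs.items():
        print(th,n,[(np.round(d["at"],1).tolist(),round(d["confidence"],2)) for d in search_frame(th,c)[:3]])
E
```

```text
{'t': 0.0, 'joints': array([ 1.04140556e+00,  4.91602434e-01,  1.55947840e+00,  2.00948741e-05,
        1.09166820e+00, -1.05581381e-01]), 'qvel': array([ 3.01128894e-04,  5.05904225e-04,  4.34955490e-05,  1.25959174e-04,
       -1.13188967e-04,  7.70983194e-04]), 'tau': array([-1.05495878e-03, -6.12627482e+01, -2.58183879e+01,  6.91361446e-02,
        4.83515114e-02, -1.00580505e-04]), 'eef_pos': array([256.97430471, 569.69401978, 404.12500804]), 'tcp_rot': array([-3.14044459e+00, -1.39587426e-04,  2.71777391e+00]), 'ft_force': array([-0.40447213,  0.79571882, -0.36476782]), 'moment': array([-0.04323946, -0.0308496 ,  0.02518681]), 'grip_force': 0.0, 'opening': 1.0035685798172234}
scene 421.41716059036185 [-107. -657. 1032.] [[0.71, -0.7, -0.02], [-0.52, -0.51, -0.68], [0.47, 0.5, -0.73]]
top 362.3085948916093 [ 293.    3. 1052.] [[0.1, -1.0, 0.0], [-0.97, -0.1, -0.21], [0.21, 0.02, -0.98]]
cover_handle scene [([283.2, 197.6], 0.6)]
cover_handle top [([274.9, 220.5], 0.94)]
keyhole_left scene [([281.9, 197.2], 0.84)]
keyhole_left top [([277.8, 220.4], 0.63)]
panel scene [([372.6, 212.5], 0.89)]
panel top [([383.6, 182.7], 0.71)]
screw_left scene [([376.3, 209.8], 0.9)]
screw_left top [([385.1, 181.8], 0.7)]
latch scene [([377.5, 179.2], 0.4)]
latch top [([373.9, 159.4], 0.5)]
latch_pivot scene [([375.4, 210.0], 0.87)]
latch_pivot top [([382.9, 184.1], 0.61)]
latch_grip scene [([381.0, 183.6], 0.58), ([376.7, 209.6], 0.48)]
latch_grip top [([386.6, 180.7], 0.29)]
screw_box scene [([240.3, 159.8], 0.55)]
screw_box top [([187.1, 207.3], 0.66)]
wax_tin scene []
wax_tin top [([459.2, 227.6], 0.77)]
```

View pics/scene0.png

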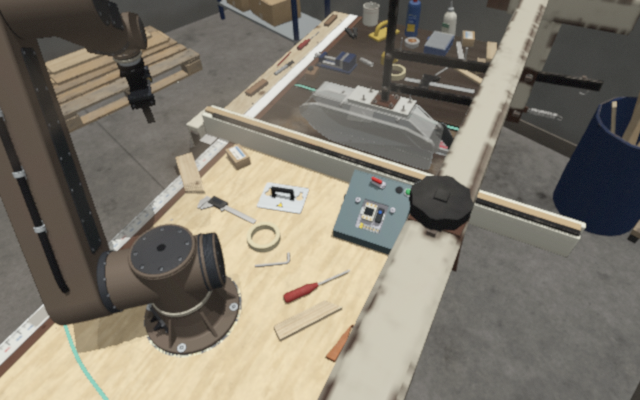

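View pics/top0.png

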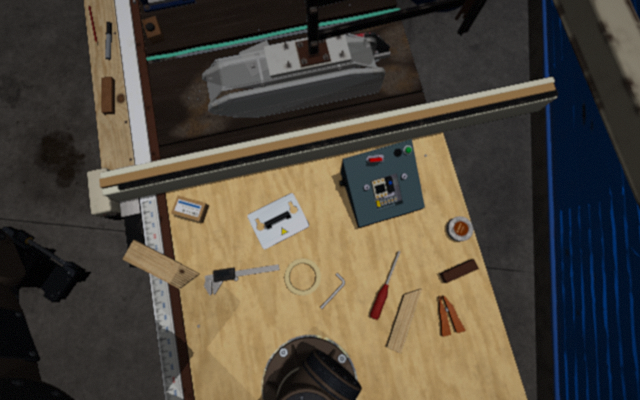

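Run:
```python
import cv2,numpy as np
s=cv2.imread("pics/scene0.png");t=cv2.imread("pics/top0.png")
def cr(i,x,y,w,h,W,H): return cv2.resize(i[y:y+h,x:x+w],(W,H),interpolation=cv2.INTER_CUBIC)
# scale 6 scene cover 66x50; scale 4 for box 100x75
a=cr(s,250,172,66,50,400,300);b=cr(s,325,168,100,75,400,300);c=cr(t,243,186,72,54,400,300);d=cr(t,332,140,108,81,400,300)
cv2.imwrite("pics/comp.png",np.vstack([np.hstack([a,b]),np.hstack([c,d])]))
```

```text
(no output)
```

View pics/comp.png

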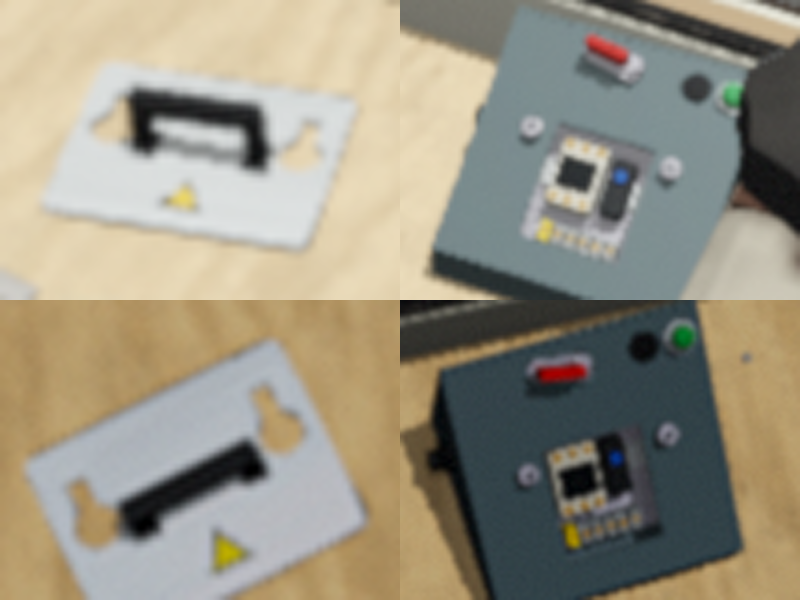

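```bash
cat > fit.py <<'E'
from h import *
from scipy.optimize import least_squares
from scipy.spatial.transform import Rotation as Ro
C={n:read_camera(n) for n in("scene","top")}
A={'a':("scene",250,172,66/400,50/300,0,0),'b':("scene",325,168,.25,.25,400,0),'c':("top",243,186,.18,.18,0,300),'d':("top",332,140,.27,.27,400,300)}
def px(k,x,y):
    n,ox,oy,sx,sy,X,Y=A[k]; return C[n],np.array([ox+(x-X+.5)*sx-.5,oy+(y-Y+.5)*sy-.5])
def fit(obs,z,tilt,x0):
    def T(p): return Ro.from_euler('ZY',[p[2],-tilt]).as_matrix(),np.array([p[0],p[1],z])
    def f(p):
        R,t=T(p); return np.concatenate([proj(px(k,u,v)[0],R@np.array(X,float)+t)[0]-px(k,u,v)[1] for X,k,u,v in obs])
    r=least_squares(f,x0); return r.x,r.fun.reshape(-1,2).round(1),T(r.x)
cov=[((57,75,4),'c',25,466),((57,-75,4),'c',275,340),((-57,-75,4),'c',368,520),
((57,75,4),'a',103,62),((57,-75,4),'a',356,98),((-57,-75,4),'a',308,248),((-57,75,4),'a',42,208)]
r,e,_=fit(cov,0,0,[550,100,0.3]); print("cover",r,e.tolist())
pan=[((100,98,0),'d',440,372),((100,-98,0),'d',692,305),((-100,-98,0),'d',741,549),((8,54,13),'d',528,475),((8,-54,13),'d',668,435),
((8,54,13),'b',531,127),((8,-54,13),'b',671,168),((100,98,0),'b',518,8),((-100,98,0),'b',432,252)]
rp,e,(R,t)=fit(pan,85,np.radians(27),[600,-150,0.2]); print("panel",rp,e.tolist())
for k in 'bd':
    c=C[A[k][0]]; n,ox,oy,sx,sy,X,Y=A[k]
    for a in (-.45,-.2,0):
        # latch: dir +y rotated toward -x
        d=np.array([-np.sin(a),np.cos(a),0]); q=proj(c,np.array([np.array([75,0,30])+s*d for s in(0,34)])@R.T+t)
        print(k,a,((q-[ox,oy])/[sx,sy]+[X,Y]).round().tolist())
for n,th in (("top","wax_tin"),("top","screw_box")):
    d=search_frame(th,C[n]); print(th,atz(C[n],d[0]["at"],20).round())
E
python3 fit.py
```

```text
cover [433.0334012  135.73664273   0.58976943] [[-0.2, -1.0], [0.5, -1.8], [1.6, -0.5], [-1.1, 0.2], [-0.4, 0.2], [-0.9, 0.4], [-1.6, 0.4]]
panel [ 5.51418996e+02 -1.53577151e+02  3.92181091e-01] [[0.0, -0.7], [1.4, -2.7], [1.4, -0.1], [0.9, 0.2], [0.8, -0.1], [-1.4, 0.2], [-1.5, 0.3], [-1.2, -0.2], [-1.7, -0.7]]
b -0.45 [[620.0, 57.0], [587.0, 27.0]]
b -0.2 [[620.0, 57.0], [580.0, 36.0]]
b 0 [[620.0, 57.0], [576.0, 44.0]]
d -0.45 [[588.0, 370.0], [542.0, 361.0]]
d -0.2 [[588.0, 370.0], [541.0, 373.0]]
d 0 [[588.0, 370.0], [542.0, 383.0]]
wax_tin [ 458. -384.   20.]
screw_box [428. 399.  20.]
```

{"name": "move_arm", "arguments": {"commands": [[[0.39, -0.96, -0.2], 0.9, 1], [[0.39, -0.96, -0.2], 0.9, 1], [[0.39, -0.96, -0.2], 0.9, 1], [[0.39, -0.96, -0.2], 0.9, 1], [[0.39, -0.96, -0.2], 0.9, 1], [[0.39, -0.96, -0.2], 0.9, 1], [[0.39, -0.96, -0.2], 0.9, 1], [[0.39, -0.96, -0.2], 0.9, 1], [[0.39, -0.96, -0.2], 0.9, 1], [[0.39, -0.96, -0.2], 0.9, 1], [[0.39, -0.96, -0.2], 0.9, 1], [[0.39, -0.96, -0.2], 0.9, 1], [[0.39, -0.96, -0.2], 0.9, 1], [[0.39, -0.96, -0.2], 0.9, 1], [[0.39, -0.96, -0.2], 0.2, 1], [[0, 0, 0], 0, 1], [[0, 0, 0], 0, 1]]}}

```text
t: 2.62
eef_pos: [433.0, 136.6, 314.6]
tcp_rot: [3.141, -0.0, -2.545]
ft_force: [-0.7, -0.4, -0.7]
opening: 1.004
grip_force: 0.0
```

Run:
```python
from h import *
C={n:read_camera(n) for n in("scene","top")}
s=env.state(); p=s["eef_pos"]; yaw=s["tcp_rot"][2]
u=np.array([np.sin(yaw),-np.cos(yaw),0])
for n,b,w in (("scene",(235,120,110,110),0),("top",(225,150,110,110),0)):
    c=C[n]; im=cv2.resize(c["image"][b[1]:b[1]+110,b[0]:b[0]+100,::-1],None,fx=4,fy=4,interpolation=cv2.INTER_CUBIC)
    for k in(-1,1):
      for r in (47.5,59.5):
        q=(proj(c,p+u*k*r+[0,0,-190])[0]-b[:2]+.5)*4; cv2.circle(im,tuple(int(v) for v in q),2,(0,255,0),-1)
    cv2.imwrite(f"pics/g_{n}.png",im)
a=np.hstack([cv2.imread("pics/g_scene.png"),cv2.imread("pics/g_top.png")]);cv2.imwrite("pics/g.png",a)
```

```text
(no output)
```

View pics/g.png

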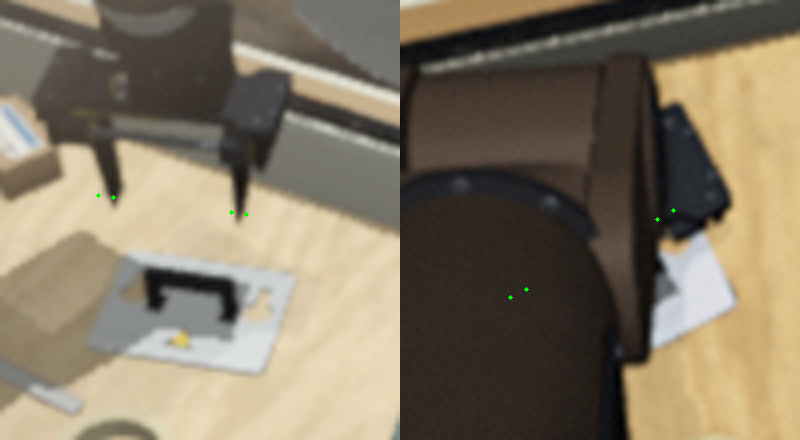

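```bash
cat >> fit.py <<'E'
print("----")
for ks in ('ab','cd'):
  for b in ((0,0),(1,2)) if ks=='ab' else ((0,0),):
    def sub(o): 
        out=[]
        for X,k,u,v in o:
            if k in ks:
                n,ox,oy,sx,sy,_,_=A[k]; out.append((X,k,u-b[0]/sx,v-b[1]/sy))
        return out
    r1,e1,_=fit(sub(cov),0,0,[433,135,.59]); r2,e2,_=fit(sub(pan),85,np.radians(27),[550,-150,.39])
    print(ks,b,r1.round(3),abs(e1).max(),r2.round(3),abs(e2).max())
E
python3 fit.py | sed -n '/----/,$p'
```

```text
Traceback (most recent call last):
  File "fit.py", line 26, in <module>
    d=search_frame(th,C[n]); print(th,atz(C[n],d[0]["at"],20).round())
                                               ~^^^
IndexError: list index out of range
```

```bash
sed -i '/^for n,th in/,/search_frame/d' fit.py
python3 fit.py | sed -n '/----/,$p'
```

```text
----
ab (0, 0) [436.363 134.558   0.591] 0.6 [ 5.54798e+02 -1.56694e+02  4.06000e-01] 0.3
ab (1, 2) [439.845 143.804   0.592] 0.5 [ 5.58588e+02 -1.49156e+02  4.06000e-01] 0.5
cd (0, 0) [429.765 137.378   0.586] 0.9 [ 5.49370e+02 -1.51137e+02  3.87000e-01] 1.9
```

{"name": "move_arm", "arguments": {"commands": [[[0.1, 0, -0.5], -0.08, 1], [[0, 0, -0.8], 0, 1], [[0, 0, -0.8], 0, 1], [[0, 0, -0.4], 0, 1], [[0, 0, 0], 0, 1]]}}

```text
t: 3.43
eef_pos: [435.1, 138.0, 237.8]
tcp_rot: [3.14, -0.003, -2.547]
ft_force: [0.1, 0.0, -0.6]
opening: 1.001
grip_force: 0.0
```

```bash
cat > look.py <<'E'
import sys
from h import *
def look(name,x,y,w,h,f,n="scene",X=None):
    c=read_camera(n); im=cv2.resize(c["image"][y:y+h,x:x+w,::-1],None,fx=f,fy=f,interpolation=cv2.INTER_CUBIC)
    if X is not None:
        for q in (proj(c,X)-[x,y]+.5)*f: cv2.circle(im,tuple(int(v) for v in q),2,(0,255,0),-1)
    cv2.imwrite(f"pics/{name}.png",im)
E
python3 -c "
from look import *
p=env.state()['eef_pos'];look('l1',235,150,100,75,8,X=[p-[0,0,190],[436.4,134.6,38],[434.8,135.6,4]])"
```

```text
(no output)
```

View pics/l1.png

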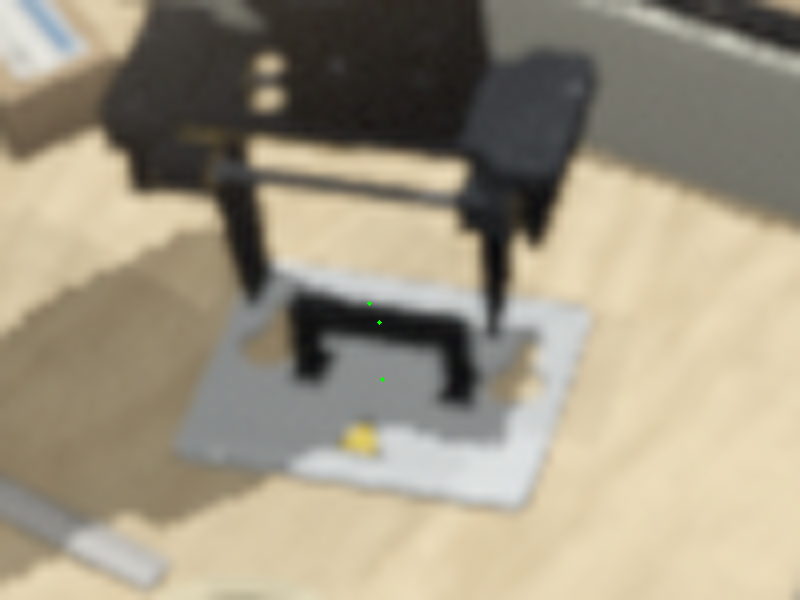

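{"name": "move_arm", "arguments": {"commands": [[[0.06, -0.08, -0.4], 0, 1], [[0, 0, -0.4], 0, 1], [[0, 0, 0], 0, 1], [[0, 0, 0], 0, -1], [[0, 0, 0], 0, -1], [[0, 0, 0], 0, -1], [[0, 0, 0], 0, -1], [[0, 0, 0], 0, -1], [[0, 0, 0], 0, -1]]}}

```text
t: 4.23
eef_pos: [437.1, 135.5, 216.6]
tcp_rot: [3.142, 0.001, -2.548]
ft_force: [-1.9, 3.2, 9.0]
opening: 0.802
grip_force: 30.0
```

{"name": "move_arm", "arguments": {"commands": [[[0, 0, 0.4], 0, -1], [[0, 0, 0.8], 0, -1], [[0, 0, 1], 0, -1], [[0, 0, 1], 0, -1], [[0, 0, 1], 0, -1], [[0, 0, 0.8], 0, -1], [[0, 0, 0.4], 0, -1], [[0.15, -0.4, 0], -0.2, -1], [[0.3, -0.8, 0], -0.2, -1], [[0.31, -0.81, 0], -0.2, -1], [[0.31, -0.81, 0], -0.2, -1], [[0.31, -0.81, 0], -0.2, -1], [[0.31, -0.81, 0], -0.2, -1], [[0.31, -0.81, 0], -0.2, -1], [[0.31, -0.81, 0], -0.2, -1], [[0.31, -0.81, 0], -0.2, -1], [[0.31, -0.81, 0], -0.2, -1], [[0.31, -0.81, 0], -0.2, -1], [[0.3, -0.8, 0], -0.2, -1], [[0.15, -0.5, 0], 0, -1]]}}

```text
t: 5.9
eef_pos: [548.4, -160.4, 377.8]
tcp_rot: [-3.141, 0.0, -2.741]
ft_force: [-0.1, 0.2, -4.2]
opening: 0.796
grip_force: 30.0
```

{"name": "move_arm", "arguments": {"commands": [[[0, 0, 0], 0, -1], [[0, 0, -0.3], 0, -1], [[0, 0, 0], 0, -1]]}}

```text
t: 6.15
eef_pos: [547.3, -157.6, 367.1]
tcp_rot: [3.139, -0.002, -2.739]
ft_force: [0.0, 0.5, -3.6]
opening: 0.796
grip_force: 30.0
```

```bash
cat > m.py <<'E'
from look import *
p=env.state()['eef_pos'];yaw=env.state()['tcp_rot'][2]+np.pi;print(p,yaw)
u=np.array([np.cos(yaw),np.sin(yaw),0]);v=np.array([-u[1],u[0],0]);h=p-[0,0,178.6]
look('l2',310,140,125,94,6.4,X=[h+u*a+v*b-[0,0,c] for a,b,c in((57,75,34),(57,-75,34),(-57,75,34),(-57,-75,34),(8,54,34),(8,-54,34))])
E
python3 m.py
```

```text
[ 547.33345289 -157.60497196  367.14966564] 0.40226924388786234
```

View pics/l2.png

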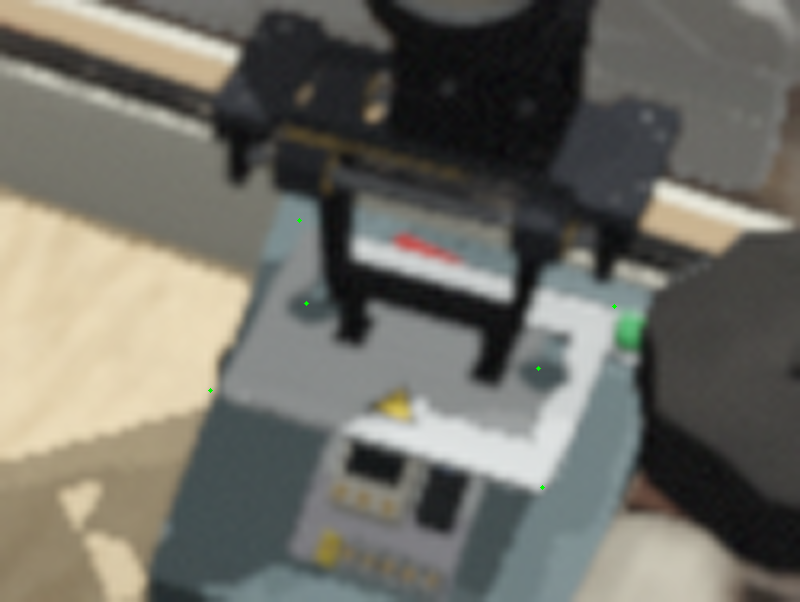

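{"name": "move_arm", "arguments": {"commands": [[[0.05, 0.04, -0.4], 0, -1], [[0, 0, -0.6], 0, -1], [[0, 0, -0.2], 0, -1], [[-0.03, -0.01, -0.1], 0, -1], [[-0.05, -0.02, -0.18], 0, -1], [[-0.06, -0.02, -0.18], 0, -1], [[-0.06, -0.03, -0.18], 0, -1], [[0, 0, 0], 0, -1]]}}

```text
t: 6.87
eef_pos: [543.0, -159.4, 312.5]
tcp_rot: [3.14, -0.001, -2.74]
ft_force: [-0.3, 1.4, -3.4]
opening: 0.792
grip_force: 30.0
```

{"name": "move_arm", "arguments": {"commands": [[[-0.06, -0.02, -0.18], 0, -1], [[-0.06, -0.02, -0.16], 0, -1], [[0, 0, 0], 0, -1]]}}

```text
t: 7.12
eef_pos: [539.8, -160.6, 302.8]
tcp_rot: [3.141, 0.0, -2.74]
ft_force: [3.0, 5.7, -4.2]
opening: 0.793
grip_force: 30.0
```

```bash
sed -i "s/'l2'/'l3'/; s/X=.*/X=None)/" m.py; python3 m.py
```

```text
[ 539.77515292 -160.63807294  302.78839049] 0.4014813531483088
```

View pics/l3.png

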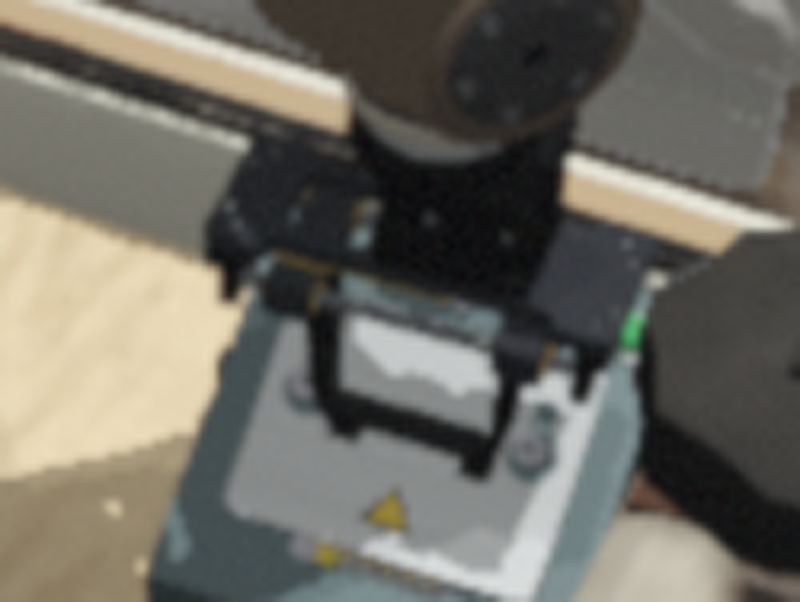

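{"name": "move_arm", "arguments": {"commands": [[[-0.03, -0.01, -0.09], 0, -1], [[-0.03, -0.01, -0.09], 0, -1], [[0, 0, 0], 0, -1]]}}

```text
t: 7.42
eef_pos: [538.7, -160.4, 299.6]
tcp_rot: [-3.141, 0.004, -2.741]
ft_force: [3.1, 13.9, 11.5]
opening: 0.794
grip_force: 30.0
```

{"name": "move_arm", "arguments": {"commands": [[[0, 0.07, 0.0], 0, -1], [[0, 0, 0], 0, -1], [[0, 0, 0], 0, -1]]}}

```text
t: 7.67
eef_pos: [538.5, -159.0, 298.8]
tcp_rot: [-3.141, 0.002, -2.74]
ft_force: [2.8, 6.4, 6.9]
opening: 0.796
grip_force: 30.0
```

```bash
cat > s.py <<'E'
from cell import env
import numpy as np
for _ in range(1):
    s=env.state(); print(s["eef_pos"].round(1),s["ft_force"].round(1),s["moment"].round(2),s["tau"].round(1))
E
python3 s.py; sed -i "s/'l3'/'l4'/; s/310,140,125,94,6.4/330,175,90,67,8.8/" m.py; python3 m.py
```

```text
[ 538.5 -159.   298.8] [2.8 6.4 6.9] [ 0.82 -0.46 -0.06] [ -3.4 -53.5 -17.4  -1.1   0.1  -0.1]
[ 538.48908334 -159.01253093  298.78271558] 0.40175288511330276
```

View pics/l4.png

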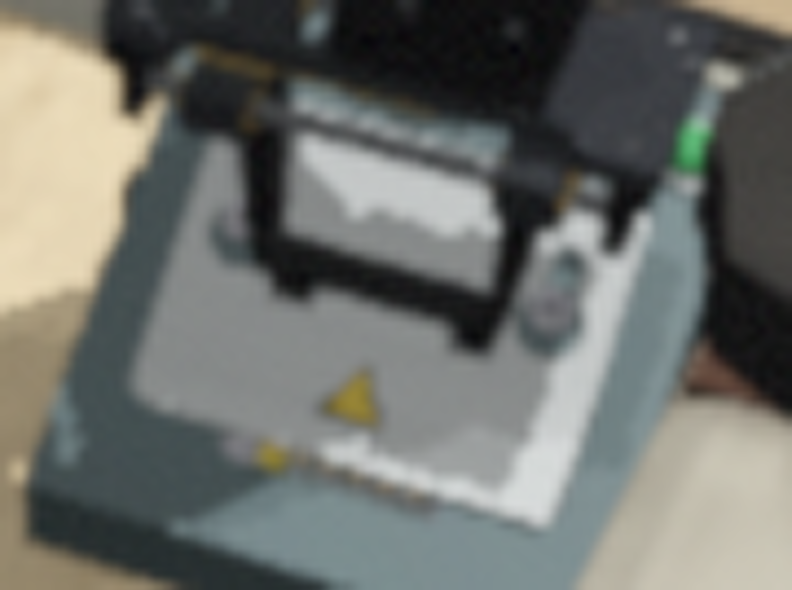

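{"name": "move_arm", "arguments": {"commands": [[[-0.055, -0.014, -0.04], 0, -1], [[-0.055, -0.014, -0.04], 0, -1], [[-0.055, -0.014, -0.04], 0, -1], [[-0.055, -0.014, -0.04], 0, -1], [[0, 0, 0], 0, -1]]}}

```text
t: 8.13
eef_pos: [533.6, -160.2, 297.3]
tcp_rot: [-3.136, 0.01, -2.741]
ft_force: [11.7, 17.7, 33.9]
opening: 0.797
grip_force: 30.0
```

{"name": "move_arm", "arguments": {"commands": [[[-0.045, 0.055, 0.045], 0, -1], [[0, 0, 0], 0, -1], [[0, 0, 0], 0, -1]]}}

```text
t: 8.38
eef_pos: [532.1, -159.5, 297.0]
tcp_rot: [-3.135, 0.008, -2.741]
ft_force: [11.5, 6.4, 15.2]
opening: 0.797
grip_force: 30.0
```

```bash
python3 s.py
```

```text
[ 532.1 -159.5  297. ] [11.5  6.4 15.2] [ 1.19 -2.33 -0.2 ] [ -5.1 -47.8  -9.9  -2.2   2.4  -0.2]
```

{"name": "move_arm", "arguments": {"commands": [[[-0.055, -0.024, -0.03], 0, -1], [[-0.055, -0.024, -0.03], 0, -1], [[0, 0, 0], 0, -1]]}}

```text
t: 8.63
eef_pos: [530.2, -160.0, 296.8]
tcp_rot: [-3.133, 0.014, -2.741]
ft_force: [23.2, 19.2, 27.2]
opening: 0.794
grip_force: 30.0
```

```bash
cat > ov.py <<'E'
from look import *
from scipy.spatial.transform import Rotation as Ro
R=Ro.from_euler('ZY',[.406,-np.radians(27)]).as_matrix();t=np.array([554.8,-156.7,85])
def draw(name,x0,box):
    c=read_camera("scene");x,y,w,h,f=box
    im=cv2.resize(c["image"][y:y+h,x:x+w,::-1],None,fx=f,fy=f,interpolation=cv2.INTER_CUBIC)
    def L(X,col):
        q=(proj(c,np.array(X,float)@R.T+t)-[x,y]+.5)*f; cv2.polylines(im,[q.round().astype(np.int32)],False,col,1)
    L([(x0+a*57,b*75,4) for a,b in((1,1),(-1,1),(-1,-1),(1,-1),(1,1))],(0,255,0))
    an=np.linspace(0,6.3,30)
    for k in(1,-1):
        L([(x0+8+12*np.cos(a),54*k+12*np.sin(a),4) for a in an],(0,255,255))
        L([(8+8*np.cos(a),54*k+8*np.sin(a),13) for a in an],(0,0,255))
        L([(x0,38*k,45),(x0,38*k,38)],(255,0,255))
    cv2.imwrite(f"pics/{name}.png",im)
E
python3 -c "
from ov import *
draw('l5',-8,(335,170,80,60,10))"
```

```text
(no output)
```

View pics/l5.png

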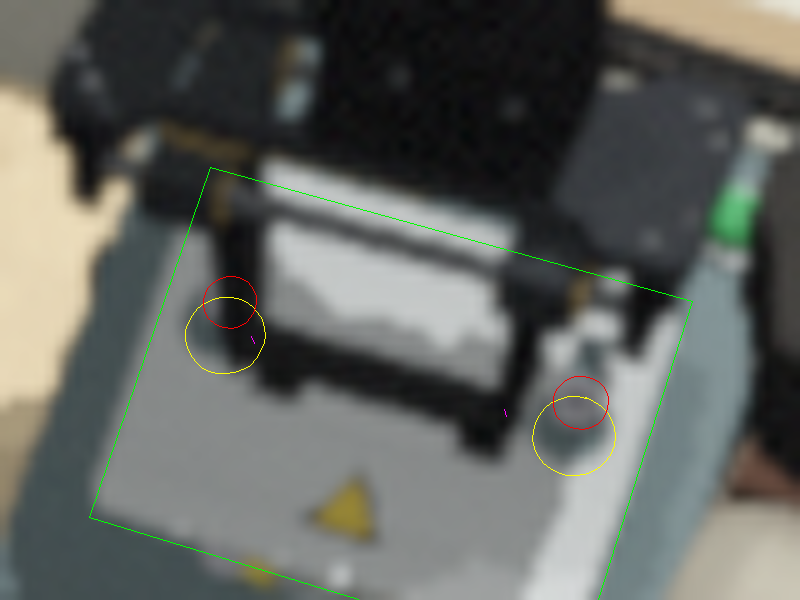

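{"name": "move_arm", "arguments": {"commands": [[[0.07, 0.03, 0.05], 0, -1], [[-0.03, 0.06, 0], 0, -1], [[0, 0, 0], 0, -1], [[-0.055, -0.024, -0.03], 0, -1], [[-0.055, -0.024, -0.03], 0, -1], [[0, 0, 0], 0, -1]]}}

```text
t: 9.18
eef_pos: [528.7, -159.8, 296.7]
tcp_rot: [-3.13, 0.016, -2.741]
ft_force: [26.8, 10.3, 23.1]
opening: 0.8
grip_force: 30.0
```

```bash
python3 s.py
```

```text
[ 528.7 -159.8  296.7] [26.8 10.3 23.1] [ 1.92 -4.6   0.2 ] [ -9.9 -42.7  -1.5  -3.4   5.1   0.1]
```

{"name": "move_arm", "arguments": {"commands": [[[0.08, 0.035, 0.045], 0, -1], [[0.08, 0.035, 0.045], 0, -1], [[0, 0, 0], 0, -1]]}}

```text
t: 9.43
eef_pos: [531.6, -158.7, 297.2]
tcp_rot: [-3.134, 0.007, -2.74]
ft_force: [11.0, -4.6, 9.2]
opening: 0.795
grip_force: 30.0
```

{"name": "move_arm", "arguments": {"commands": [[[0.02, 0.01, -0.05], 0, -1], [[0.02, 0.01, -0.05], 0, -1], [[0, 0, 0], 0, -1]]}}

```text
t: 9.68
eef_pos: [532.0, -157.7, 294.0]
tcp_rot: [-3.136, 0.005, -2.74]
ft_force: [1.1, -1.2, 2.0]
opening: 0.795
grip_force: 29.9
```

{"name": "move_arm", "arguments": {"commands": [[[0.015, 0.01, -0.04], 0, -1], [[0.015, 0.01, -0.04], 0, -1], [[0, 0, 0], 0, -1]]}}

```text
t: 9.93
eef_pos: [532.7, -157.0, 291.2]
tcp_rot: [-3.137, 0.004, -2.74]
ft_force: [6.3, -2.1, 10.4]
opening: 0.801
grip_force: 30.0
```

{"name": "move_arm", "arguments": {"commands": [[[-0.055, -0.024, -0.03], 0, -1], [[-0.055, -0.024, -0.03], 0, -1], [[-0.055, -0.024, -0.03], 0, -1], [[0, 0, 0], 0, -1]]}}

```text
t: 10.27
eef_pos: [527.6, -159.5, 288.5]
tcp_rot: [-3.136, 0.004, -2.74]
ft_force: [3.9, -7.2, 8.7]
opening: 0.795
grip_force: 30.0
```

{"name": "move_arm", "arguments": {"commands": [[[-0.04, -0.05, -0.03], 0, -1], [[-0.04, -0.05, -0.03], 0, -1], [[-0.055, -0.024, -0.03], 0, -1], [[-0.055, -0.024, -0.03], 0, -1], [[0, 0, 0], 0, -1]]}}

```text
t: 10.68
eef_pos: [522.0, -162.8, 285.0]
tcp_rot: [-3.138, 0.005, -2.74]
ft_force: [8.2, 6.3, 11.5]
opening: 0.793
grip_force: 30.0
```

{"name": "move_arm", "arguments": {"commands": [[[-0.055, -0.022, -0.03], 0, -1], [[-0.055, -0.022, -0.03], 0, -1], [[-0.055, -0.022, -0.03], 0, -1], [[-0.055, -0.022, -0.03], 0, -1], [[0, 0, 0], 0, -1]]}}

```text
t: 11.1
eef_pos: [516.7, -164.7, 283.4]
tcp_rot: [-3.136, 0.01, -2.742]
ft_force: [14.6, 18.4, 30.8]
opening: 0.801
grip_force: 30.0
```

{"name": "move_arm", "arguments": {"commands": [[[-0.025, 0.02, 0.03], 0, -1], [[-0.055, -0.022, -0.03], 0, -1], [[0, 0, 0], 0, -1]]}}

```text
t: 11.35
eef_pos: [515.1, -165.0, 283.3]
tcp_rot: [-3.134, 0.012, -2.741]
ft_force: [22.0, 17.8, 25.4]
opening: 0.797
grip_force: 30.0
```

{"name": "move_arm", "arguments": {"commands": [[[-0.055, -0.022, -0.03], 0, -1], [[0, 0, 0], 0, -1], [[0, 0, 0], 0, -1]]}}

```text
t: 11.6
eef_pos: [513.4, -165.7, 282.7]
tcp_rot: [-3.133, 0.012, -2.741]
ft_force: [19.7, 18.0, 28.9]
opening: 0.796
grip_force: 30.0
```

```bash
cat > prof.py <<'E'
from ov import *
c=read_camera("scene"); g=c["image"].astype(np.float32)
def prof(P0,P1,n):
    X=np.linspace(P0,P1,n)@R.T+t; q=proj(c,X).astype(np.float32)
    return cv2.remap(g,q[:,0][None],q[:,1][None],cv2.INTER_LINEAR)[0]
for y in(65,58,-45,-55,-65):
    p=prof((-50,y,4),(-98,y,4),49); d=p[:,0]-0.5*p[:,2]; e=np.diff(cv2.GaussianBlur(d[:,None],(1,5),0)[:,0]); i=e.argmin(); print("low",y,-50-i-.5,e[i].round(1))
for x in(-60,-40):
  for s in(1,-1):
    p=prof((x,s*60,4),(x,s*95,4),36); d=p[:,0]-0.5*p[:,2]; e=np.diff(cv2.GaussianBlur(d[:,None],(1,5),0)[:,0]); i=e.argmin(); print("side",x,s*(60+i+.5),e[i].round(1))
E
python3 prof.py
```

```text
low 65 -79.5 -5.7
low 58 -79.5 -6.2
low -45 -80.5 -6.5
low -55 -81.5 -9.6
low -65 -80.5 -8.3
side -60 79.5 -5.4
side -60 -71.5 -8.1
side -40 79.5 -5.6
side -40 -73.5 -8.3
```

{"name": "move_arm", "arguments": {"commands": [[[0, 0, 0], 0, 1], [[0, 0, 0], 0, 1], [[0, 0, 0], 0, 1], [[0, 0, 0.5], 0, 1], [[0, 0, 0.9], 0, 1], [[0, 0, 1], 0, 1], [[0, 0, 0.6], 0, 1], [[0, 0, 0], 0, 1]]}}

```text
t: 12.32
eef_pos: [510.4, -166.5, 371.9]
tcp_rot: [-3.138, 0.003, -2.74]
ft_force: [-0.2, 0.5, 0.6]
opening: 0.998
grip_force: 0.0
```

```bash
python3 prof.py
python3 - <<'E'
from ov import *
c=read_camera("scene")
b=[atz(c,q,0) for q in((310,169),(349,182))]; print("base",b)
for q in((310,150),(345,160)):
    o,d=ray(c,q); n=np.cross(b[1]-b[0],[0,0,1]); s=np.dot(b[0]-o,n)/np.dot(d,n); print("top",o+s*d)
t2=np.array([554.5,-154,85])
n=np.cross(b[1]-b[0],[0,0,1.]);n/=np.linalg.norm(n)
print("box back to fence",(R@[100,0,0]+t2-b[0])@n,(R@[100,98,0]+t2-b[0])@n)
for X in((104,17,18),(104,17,60)): print("tcp",(R@np.array(X)+t2+[0,0,190]).round(1))
for k in((38,45),(0,45)): pass
for a in(-.2,0,.3,.6,.9,1.2,1.4,1.57,1.65):
    d=np.array([-np.sin(a),np.cos(a)]);m=np.array([np.cos(a),np.sin(a)]);S=8.9*abs(np.cos(a))+12*abs(np.sin(a))
    q=np.array([75,0])+d*23+m*(4.5+S); print(a,q.round(1),(R@np.array([q[0],q[1],18])+t2+[0,0,190]).round(1))
E
```

```text
low 65 -78.5 -6.7
low 58 -79.5 -7.4
low -45 -79.5 -9.2
low -55 -79.5 -9.2
low -65 -79.5 -8.2
side -60 79.5 -5.7
side -60 -71.5 -9.4
side -40 79.5 -5.6
side -40 -73.5 -8.5
base [array([593.14256879, 171.69194253,   0.        ]), array([643.24142353,  28.76612803,   0.        ])]
top [594.77298952 167.04055454  90.78596149]
top [637.80810649  44.26670717  95.67029229]
box back to fence 55.31345472994039 62.056295349947014
tcp [ 625.4 -105.   338.3]
tcp [ 607.9 -112.5  375.7]
-0.2 [94.9 19.4] [ 617.  -106.   334.1]
0 [88.4 23. ] [ 610.3 -105.   331.2]
0.3 [84.  26.9] [ 605.2 -103.   329.2]
0.6 [77.4 29.5] [ 598.7 -102.9  326.2]
0.9 [69.1 29.5] [ 591.9 -105.8  322.4]
1.2 [60.4 26. ] [ 586.2 -112.1  318.5]
1.4 [55.4 21.5] [ 583.8 -118.   316.2]
1.57 [52.  16.5] [ 583.  -123.7  314.7]
1.65 [50.7 15.3] [ 582.5 -125.3  314.1]
```

{"name": "move_arm", "arguments": {"commands": [[[0.6, 0.15, 0], 0, -1], [[0.55, 0.12, 0], 0, -1], [[0, 0, 0], 0, -1], [[0, 0, 0], 0, -1], [[0, 0, -0.4], 0, -1], [[0, 0, -0.8], 0, -1], [[0, 0, -0.7], 0, -1], [[0, 0, -0.4], 0, -1], [[0, 0, 0], 0, -1]]}}

```text
t: 13.17
eef_pos: [543.5, -158.1, 296.8]
tcp_rot: [3.137, -0.004, -2.74]
ft_force: [0.2, 0.0, -0.3]
opening: 0.427
grip_force: 0.0
```

{"name": "move_arm", "arguments": {"commands": [[[-0.1, -0.04, -0.05], 0, -1], [[-0.1, -0.04, -0.05], 0, -1], [[-0.1, -0.04, -0.05], 0, -1], [[0, 0, 0], 0, -1]]}}

```text
t: 13.5
eef_pos: [535.9, -161.8, 296.6]
tcp_rot: [-3.139, 0.003, -2.741]
ft_force: [5.5, 3.4, 1.4]
opening: 0.143
grip_force: 2.8
```

{"name": "move_arm", "arguments": {"commands": [[[0, 0, 0], 0, -1], [[0, 0, 0], 0, -1], [[0, 0, 0], 0, -1], [[-0.08, -0.035, -0.04], 0, -1], [[0, 0, 0], 0, -1]]}}

```text
t: 13.92
eef_pos: [534.6, -162.3, 296.2]
tcp_rot: [-3.138, 0.007, -2.741]
ft_force: [12.8, 11.1, 10.5]
opening: 0.004
grip_force: 8.9
```

{"name": "move_arm", "arguments": {"commands": [[[-0.06, -0.025, -0.03], 0, -1], [[0, 0, 0], 0, -1], [[0, 0, 0], 0, -1]]}}

```text
t: 14.17
eef_pos: [533.7, -162.6, 296.1]
tcp_rot: [-3.137, 0.01, -2.741]
ft_force: [18.2, 16.5, 15.2]
opening: 0.004
grip_force: 13.2
```

{"name": "move_arm", "arguments": {"commands": [[[0.2, 0.08, 0.1], 0, -1], [[0, 0, 0.8], 0, -1], [[0, 0, 1], 0, -1], [[0, 0, 0.8], 0, -1], [[0.3, 0.2, 0.3], 0, -1], [[0.8, 0.5, 0], 0, -1], [[0.8, 0.5, 0], 0, -1], [[0.7, 0.5, 0], 0, -1], [[0.3, 0.15, 0], 0, -1], [[0, 0, -0.5], 0, -1], [[0, 0, -0.5], 0, -1], [[0, 0, 0], 0, -1]]}}

```text
t: 15.17
eef_pos: [623.8, -105.7, 350.8]
tcp_rot: [3.139, -0.004, -2.74]
ft_force: [-0.4, 0.3, -0.3]
opening: 0.001
grip_force: 0.0
```

{"name": "move_arm", "arguments": {"commands": [[[0, 0, -0.45], 0, -1], [[0, 0, 0], 0, -1], [[-0.12, 0, -0.055], 0, -1], [[-0.12, 0, -0.055], 0, -1], [[-0.12, 0, -0.055], 0, -1], [[-0.12, 0, -0.055], 0, -1], [[-0.08, 0.03, -0.03], 0, -1], [[-0.08, 0.03, -0.03], 0, -1], [[0, 0, 0], 0, -1]]}}

```text
t: 15.92
eef_pos: [605.2, -103.6, 331.7]
tcp_rot: [-3.141, 0.0, -2.74]
ft_force: [2.5, -0.9, 2.6]
opening: 0.005
grip_force: 1.1
```

{"name": "move_arm", "arguments": {"commands": [[[-0.11, 0, -0.08], 0, -1], [[-0.11, 0, -0.08], 0, -1], [[-0.115, -0.05, -0.07], 0, -1], [[-0.115, -0.05, -0.07], 0, -1], [[-0.09, -0.1, -0.065], 0, -1], [[-0.09, -0.1, -0.065], 0, -1], [[0, 0, 0], 0, -1]]}}

```text
t: 16.5
eef_pos: [585.8, -113.3, 317.8]
tcp_rot: [3.14, -0.002, -2.74]
ft_force: [-0.1, 0.7, 0.7]
opening: 0.004
grip_force: 0.5
```

{"name": "move_arm", "arguments": {"commands": [[[-0.045, -0.1, -0.04], 0, -1], [[-0.045, -0.1, -0.04], 0, -1], [[-0.01, -0.1, -0.025], 0, -1], [[-0.01, -0.1, -0.025], 0, -1], [[0, 0, 0], 0, -1]]}}

```text
t: 16.92
eef_pos: [583.1, -125.3, 314.4]
tcp_rot: [3.141, -0.0, -2.74]
ft_force: [-0.5, 0.7, 0.6]
opening: 0.004
grip_force: 0.5
```

{"name": "move_arm", "arguments": {"commands": [[[0.03, -0.07, 0], 0, -1], [[0.03, -0.07, 0], 0, -1], [[0, 0, 0], 0, -1]]}}

```text
t: 17.17
eef_pos: [584.3, -127.8, 314.1]
tcp_rot: [3.136, -0.003, -2.74]
ft_force: [-6.8, 13.1, 3.7]
opening: 0.007
grip_force: 7.5
```

{"name": "move_arm", "arguments": {"commands": [[[-0.15, 0.3, 0], 0, -1], [[-0.1, 0.2, 0.3], 0, -1], [[0, 0, 1], 0, -1], [[0, 0.3, 1], 0, -1], [[-0.5, 0.9, 0.9], 0, -1], [[-0.5, 0.9, 0.5], 0, -1], [[-0.5, 0.9, 0], 0, -1], [[-0.5, 0.9, 0], 0, -1], [[-0.4, 0.9, 0], 0, -1], [[-0.4, 0.9, 0], 0, -1], [[0, 0.9, 0], 0, -1], [[0, 0.5, 0], 0, -1], [[0, 0, 0], 0, -1]]}}

```text
t: 18.25
eef_pos: [492.9, 101.3, 426.5]
tcp_rot: [-3.141, 0.001, -2.737]
ft_force: [-0.0, -0.5, 0.8]
opening: 0.004
grip_force: 0.0
```

```bash
python3 prof.py; python3 -c "
from ov import *
draw('l6',-23,(325,162,100,75,8))"
```

```text
low 65 -78.5 -10.0
low 58 -79.5 -10.5
low -45 -80.5 -9.0
low -55 -79.5 -9.4
low -65 -79.5 -8.2
side -60 79.5 -8.0
side -60 -71.5 -8.1
side -40 79.5 -8.0
side -40 -73.5 -8.3
```

View pics/l6.png

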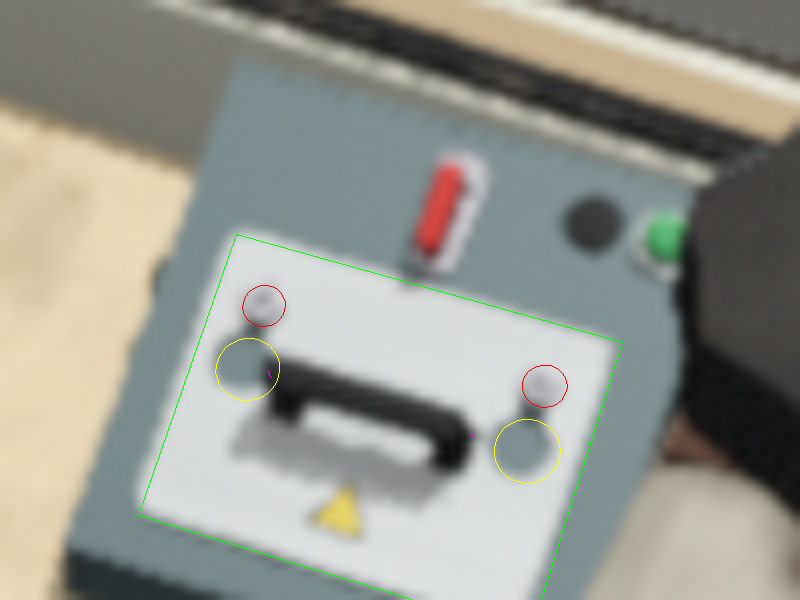

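The last picture shows the cover home. The screw heads are at the slot ends, at (264,305) and (545,386), and the overlay matches. The red latch points straight down the slope, from (455,165) to (425,250).

```bash
python3 -c "
from cell import env
print(env.job_done())"
```

```text
the job is handed in; nothing more can be done
None
```

The cover is hung on both screws and slid fully home, the latch is swung down to its stop pointing at the cover's top edge, and the job was handed in at about 18 s; the carton and tin were never approached.

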